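Put the test arbor away in the fork rack

ROBOT

A 7-joint arm with a two-finger parallel gripper is mounted at the origin on the work surface. World frame = base frame: x ahead of the robot, y to its left, z up, the work surface at z = 0. Lengths are in m, angles in rad, forces in N, time in s.
With the tool pointing down it reaches from about 0.35 to 0.9 m from the base axis. Payload 8.1 kg.
Tool frame: the origin (TCP) lies on the centre line of the jaws, within the pads' length; the fingertips stand 19 mm ahead of it and the grasp point (between the pads) is the TCP (arm.tip_reach is the distance from the TCP to the fingertips, in m); z points along the fingers, y is the line along which they close (so a half turn about z gives the same grasp; the last joint's range is limited). The gripper opens to 92 mm and grips with 3 to 60 N. Pads are 19 mm wide; open, the fingers measure 130 mm over their backs; the gripper's body (75 mm by 190 mm) begins 47 mm behind the grasp point.
Start: joints at [-1.387, 0.434, 0.025, 1.573, -0.012, 1.134, -0.075], TCP at [0.177, 0.599, 0.246] pointing down, gripper open.
Joint ranges: [-2.62, 2.62], [-0.44, 2.09], [-1.27, 1.32], [0.08, 2.57], [-1.32, 4.46], [0.12, 2], [-2.74, 2.74]. Speed limits (rad/s): [2.22, 2.22, 3.01, 3.01, 3.14, 3.14, 3.14].

INTERFACE

Orientations are given as a rotation vector (axis times angle).
In Python, from cell import arm gives the robot as it stands.
- The arm moves only by the tool arm_command, never from a script. Its argument "targets" is a list that holds one entry, the list of rows, each a list of 6 numbers: the shift along the tool's x, y, z in m, then the turn, a rotation vector about the tool's x, y, z in rad. A call has 1 to 10 rows; each row shifts and turns the commanded pose from where the row before left it, along the tool's axes as they then stand; what a row does not reach is not made up. A row lasts 1/8 s, in which the tool goes at most 62.5 mm and 10.7 degrees, less where a joint would pass 70% of its speed; a pose out of reach is approached as far as the arm can. A call with a gripper value outside its range is refused whole. "jaw" is the finger opening in m, from 0 to 0.0918, set as the call begins (left out, the last holds). The fingers move at their own pace and stop on an object; "newtons" is the grip in N (left out, the last holds). Time passes only in rows, so rows that do not move let the fingers close. It gives the time, the measured TCP pose, the force, the opening and the grip force at its end, in the units of the state.
- arm.observe(): the state, without advancing time (a new reading comes with each control period).
- arm.get_image(name): name is "side" or "top"; returns a dict with "pixels" (480x640x3 uint8, red, green, blue), "z_map" (480x640 float32, m along the optical axis (not along the pixel's ray), 0 where there is no reading), "fx", "fy", "cx", "cy" (pixels), "xyz" and "rotation" of the camera in the world. Camera axes: x right, y down, z forward; pixel columns grow to the right and rows downward; lengths in m; the calibration is good to about 2 mm. A picture is of the moment at which its call begins.
- arm.sign_off(): hands the job in; it is judged then, once.
The state is a dict: "clock": time; "joints": joint angles; "dq": joint speeds; "joint_efforts": joint torques, N m; "position": TCP position; "ee_rot": TCP orientation; "force": force on the tool from outside, world axes, zero at the start; "ft_torque": the same for the moment, N m; "width": opening from 0.0 (shut) to 1.0 (fully open); "gripper_force": force on a finger pad.
Only numpy, scipy, OpenCV 4.12 (cv2) and the standard library are available. Lean on these libraries where they do the work, as an engineer would, in place of code of your own. Each camera call takes 0.05 s, during which the arm holds its last target. There are 200 camera calls.

TASK

Put the large steel arbor that stands on the bench away in the fork rack: slide its neck through the mouth of the one empty slot, in to the slot's inner end, and let it hang there upright by its collar. The two arbors already hanging in the rack must stay hanging.

Things in the scene. Friction and masses are not known exactly. Their poses are not given: they have to be found in the camera images.
- arbor: the steel arbor standing on the bench with a 52 mm collar (near it a smaller arbor, 36 mm collar, and a plug gauge, no collar). Round, 153 mm tall, about 0.45 kg. Origin at centre of underside, z up its axis. Body 44 mm diameter from 0 to 50 mm up, neck 16 mm from 50 to 90, collar 52 mm from 90 to 98, stem 20 mm (to hold) from 98 to 153. Only the neck fits the slot
- free_slot: the empty slot of the fixed fork rack's three (100 mm apart along y). Origin: plate top, 140 mm above bench, on the axis of an arbor hanging home. x points into the slot, z up. Plate 12 mm thick, open beneath, nothing on it but hanging arbors. Slot 28 mm wide from x = -45 mm to its inner end at +9; before it pointed teeth (tips at x = -67 to -81, 36 to 50 mm aside) make a wide mouth
- hung_a: a loose steel arbor already hanging by its collar in another slot; same neck, collar and stem as the arbor to be put away, stem top 63 mm above the plate; origin at the centre of its underside, 90 mm below the plate's top, z up its axis. It must stay hanging
- hung_b: a loose steel arbor already hanging by its collar in another slot; same neck, collar and stem as the arbor to be put away, stem top 63 mm above the plate; origin at the centre of its underside, 90 mm below the plate's top, z up its axis. It must stay hanging
Things that resemble listed ones, but are neither listed nor needed, are in the scene too. Leave any red or turquoise look-alike of the arbor alone.

How it is judged:
At the end, for the whole second after the job is handed in: The arbor hangs at rest in the slot that was empty, collar on the plate (within 6 mm in height), its axis no more than 15 mm short of the home point and within 12 mm of it sideways, upright within 8 degrees; the other two arbors are still hanging in their slots (x of arbor in the frame of free_slot between -0.015 and 0.012 m and y of arbor in the frame of free_slot between -0.012 and 0.012 m and z of arbor in the frame of free_slot between -0.096 and -0.084 m and angle between arbor's own z axis and vertical below 0.15 rad and linear speed of arbor below 0.03 m/s); the robot touches nothing.
It fails at once if an arbor already hanging is pushed more than 25 mm or tipped more than 20 degrees (distance of any of hung_a, hung_b from where it was at the start of the episode above 0.025 m or angle between any of hung_a, hung_b's own z axis and vertical above 0.35 rad).
It also fails if it takes over 64 s, if anything falls off the work surface, if the arm or the gripper's body presses on something with over 40 N, if the wrist force passes 120 N, or if a joint passes its speed limit or range.

## Working session

There is one attempt and no reset: what is moved stays moved. The work goes in short steps, Python scripts to look and compute and a tool call to move; the robot and the scene stay as the last step left them, time stands still between calls to the robot, and variables do not carry over. Pictures are saved under pics/ and viewed, at most 10 in all, crops included, and the job is handed in when it is done.

Besides the shell and the picture viewer there is one more tool, called as name(argument=value, ...) on one line, values as JSON. arm_command: Moves the arm, as the interface text tells. Its arguments: {"type":"object","properties":{"targets":{"type":"array","items":{"type":"array","items":{"type":"array","items":{"type":"number"}}}},"jaw":{"type":"number"},"newtons":{"type":"number"}},"required":["targets"]}

```bash
mkdir -p pics
cat > h.py <<'E'
import numpy as np,cv2
from scipy.spatial.transform import Rotation as R
from cell import arm
def cam(n):
    d=arm.get_image(n); r=np.array(d['rotation'],float)
    d['R']=r if r.shape==(3,3) else (R.from_rotvec(r) if r.size==3 else R.from_quat(r)).as_matrix()
    return d
def cloud(d):
    z=d['z_map']; v,u=np.mgrid[:480,:640]
    p=np.stack([(u-d['cx'])/d['fx']*z,(v-d['cy'])/d['fy']*z,z],-1)
    return p@d['R'].T+np.array(d['xyz'])
def ray(d,u,v,h):
    r=d['R']@np.array([(u-d['cx'])/d['fx'],(v-d['cy'])/d['fy'],1]); o=np.array(d['xyz'])
    return o+r*(h-o[2])/r[2]
E
python3 - <<'E'
from h import *
for n in('side','top'):
    d=cam(n); cv2.imwrite(f'pics/{n}0.png',d['pixels'][...,::-1]); print(n,d['xyz'],d['rotation'],d['fx'],(d['z_map']>0).mean())
s=arm.observe();print(s)
E
```

```text
side [ 0.40083208 -0.57527402  0.65999597] [-2.34366012  0.26139381 -0.1222376 ] 521.9512580409951 0.9958658854166667
top [ 0.49189377 -0.01943761  0.83504714] [-2.16127439  2.19936735 -0.08120526] 452.21102969266263 0.9958756510416666
{'clock': 0.1, 'joints': array([-1.38659424,  0.4351436 ,  0.02497864,  1.57399557, -0.01161278,
        1.1339872 , -0.07509959]), 'dq': array([ 0.00058567, -0.00270676,  0.00082598, -0.00144375, -0.00100567,
       -0.00222911, -0.00046646]), 'joint_efforts': array([ 4.25453225e-03, -6.69116449e+01,  9.88604911e-01, -3.15144753e+01,
       -6.04480575e-02,  3.74742597e-02,  2.53062126e-05]), 'position': array([0.17673102, 0.59905115, 0.24503359]), 'ee_rot': array([-4.49076066e-01, -3.10924694e+00,  2.17728652e-03]), 'force': array([ 0.17991144, -0.12130997, -0.15933201]), 'ft_torque': array([ 0.01049188, -0.01433742,  0.02710747]), 'gripper_force': 0.0, 'width': 1.0005092553584771}
```

View pics/side0.png

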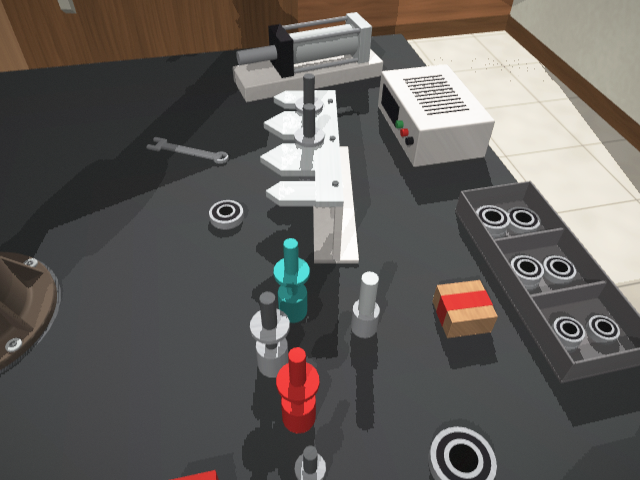

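View pics/top0.png

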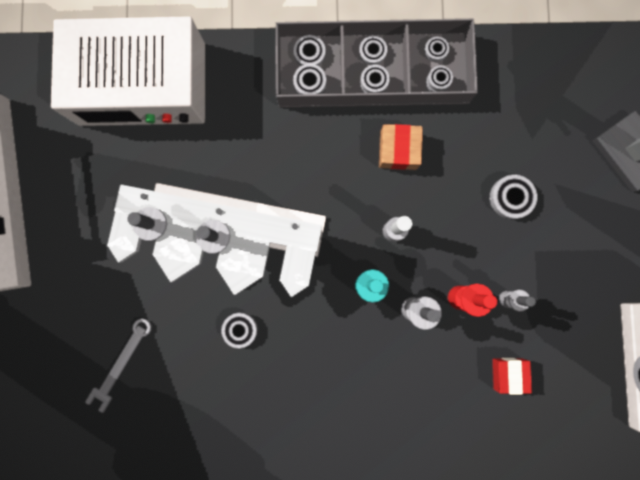

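The side view shows these arbor-like things:
- grey arbor with collar, side (268,335), top (422,312)
- turquoise look-alike, side (291,280)
- red look-alike, side (298,390)
- small grey arbor, side (310,465), top (516,299)
- collarless plug gauge, side (366,305), top (398,228)

The grey one at (268,335) fits, because it has the larger collar. The empty slot is the one nearest to it, at top (270,262). Next I measure all of these.

Run:
```python
from h import *
t=cam('top'); s=cam('side'); 
for n,d in(('top',t),('side',s)):
    P=cloud(d); hsv=cv2.cvtColor(d['pixels'],cv2.COLOR_RGB2HSV); grey=hsv[...,1]<60
    v,u=np.mgrid[:480,:640]
    for nm,(lo,hi),b in (('arbor stem',(.147,.158),dict(top=(395,290,445,335),side=(245,285,292,380))[n]),('arbor collar',(.093,.102),dict(top=(395,290,445,335),side=(245,285,292,380))[n]),
      ('small collar',(.03,.12),dict(top=(495,285,540,315),side=(290,440,330,480))[n]),
      ('hA stem',(.196,.21),dict(top=(190,210,240,260),side=(295,90,330,150))[n]),('hA collar',(.145,.152),dict(top=(185,210,240,260),side=(290,95,330,150))[n]),
      ('hB stem',(.196,.21),dict(top=(120,200,170,250),side=(295,60,330,100))[n]),('hB collar',(.145,.152),dict(top=(120,200,172,250),side=(290,75,330,112))[n])):
        m=grey&(P[...,2]>lo)&(P[...,2]<hi)&(u>=b[0])&(u<b[2])&(v>=b[1])&(v<b[3])
        q=P[m]
        if len(q)>5:
            c,r=cv2.minEnclosingCircle(q[:,:2].astype(np.float32)); print(n,nm,len(q),np.round(c,4),'r',round(r,4),'z',np.round(np.median(q[:,2]),4))
    m=(np.abs(P[...,2]-.14)<.006)&(P[...,0]<.7)&(P[...,1]<.5)&(P[...,1]>0)
    cv2.imwrite(f'pics/m_{n}.png',m*255)
    if n=='top':
        # plate map rectified at z=.14, 1px = 1mm: x 0.3..0.65, y .0...45
        g=cv2.cvtColor(d['pixels'],cv2.COLOR_RGB2BGR)
        X,Y=np.meshgrid(np.arange(.33,.63,.0006),np.arange(.45,.0,-.0006),indexing='xy')
        W=np.stack([X,Y,np.full_like(X,.14)],-1)-d['xyz']; C=W@d['R']
        U=(C[...,0]/C[...,2]*d['fx']+d['cx']).astype(np.float32); V=(C[...,1]/C[...,2]*d['fy']+d['cy']).astype(np.float32)
        rect=cv2.remap(g,U,V,cv2.INTER_LINEAR); rect=cv2.rotate(rect,cv2.ROTATE_90_COUNTERCLOCKWISE)
        rect=rect  # col -> y decreasing, row -> x decreasing
        top=rect
crop=cv2.resize(cv2.cvtColor(s['pixels'][220:480,220:420],cv2.COLOR_RGB2BGR),None,fx=2,fy=2)
out=np.zeros((600,800,3),np.uint8); a=cv2.resize(top,(400,267)) if 0 else top
print(top.shape)
cv2.imwrite('pics/rect.png',top); cv2.imwrite('pics/crop.png',crop)
```

```text
top arbor stem 145 [ 0.4345 -0.1824] r 0.01 z 0.153
top arbor collar 587 [ 0.4345 -0.1828] r 0.0259 z 0.0981
top small collar 433 [ 0.4498 -0.3542] r 0.0183 z 0.0573
top hA stem 165 [0.5602 0.1486] r 0.01 z 0.2025
top hA collar 622 [0.5602 0.1485] r 0.0261 z 0.1477
top hB stem 174 [0.5814 0.2463] r 0.0102 z 0.2025
top hB collar 609 [0.5811 0.2462] r 0.0261 z 0.1477
side arbor stem 210 [ 0.4356 -0.182 ] r 0.0105 z 0.1529
side arbor collar 819 [ 0.4357 -0.1816] r 0.0263 z 0.098
side small collar 826 [ 0.4515 -0.3529] r 0.018 z 0.0572
side hA stem 109 [0.5608 0.1506] r 0.0112 z 0.2026
side hA collar 555 [0.582  0.1967] r 0.0783 z 0.1484
side hB stem 92 [0.5816 0.2488] r 0.0119 z 0.202
side hB collar 204 [0.5911 0.2512] r 0.0355 z 0.1484
(500, 751, 3)[ WARN:0@0.972] global loadsave.cpp:1063 imwrite_ Unsupported depth image for selected encoder is fallbacked to CV_8U.
```

View pics/rect.png

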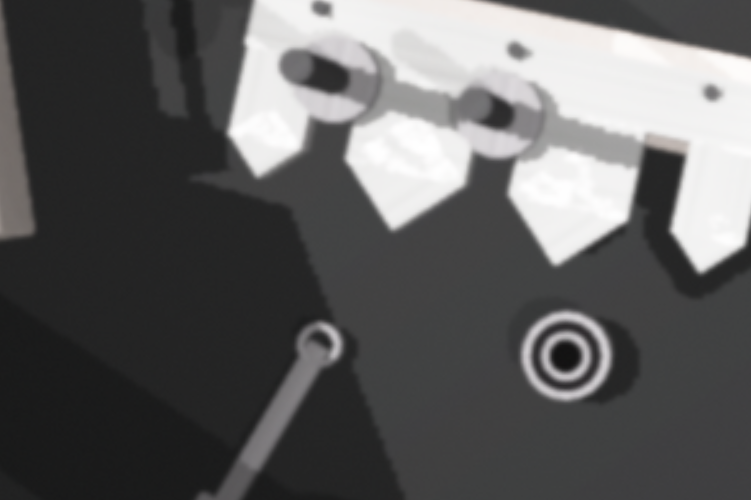

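View pics/crop.png

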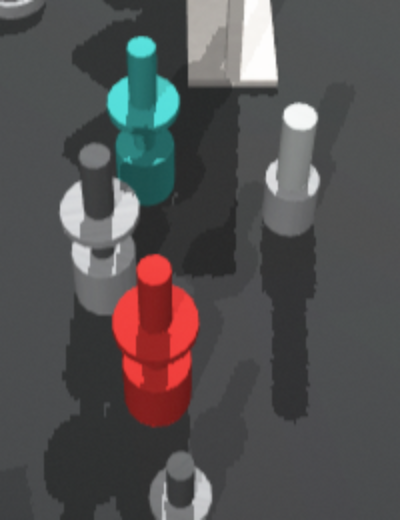

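The enlarged crop confirms the target. The grey arbor at crop (98,230) is neither red nor turquoise; its collar measures r = 26 mm at z = 0.098 and its top is at 0.153. The small one's collar is r = 18 mm.

The free slot's home is hA − (hB − hA) = (0.539, 0.051). The slot points along (0.977, −0.212), and the rectified slot edges agree. I'll turn the tool so that its y lies along the slot, while raising it.

arm_command(targets=[[[0,0,-0.006,0,0,0.1664],[0,0,-0.006,0,0,0.1664],[0,0,-0.006,0,0,0.1664],[0,0,-0.006,0,0,0.1664],[0,0,-0.006,0,0,0.1664],[0,0,-0.006,0,0,0.1664],[0,0,-0.006,0,0,0.1664],[0,0,-0.006,0,0,0.1664],[0,0,-0.006,0,0,0.1664],[0,0,0,0,0,0]]], jaw=0.0918)

```text
clock: 1.45
position: [0.1767, 0.5996, 0.2999]
ee_rot: [-2.444, -1.973, -0.001]
force: [0.4, 0.0, -1.0]
width: 1.002
gripper_force: 0.0
```

```bash
cat >> h.py <<'E'
def to(x,y,z,yaw=-12.25):
    s=arm.observe(); M=R.from_rotvec(s['ee_rot']).as_matrix(); c,n=np.cos(np.radians(yaw)),np.sin(np.radians(yaw))
    T=np.array([[-n,c,0],[c,n,0],[0,0,-1.]]); 
    print('pos',s['position'].round(4),'shift',(M.T@(np.array([x,y,z])-s['position'])).round(4),'turn',R.from_matrix(M.T@T).as_rotvec().round(4),'clock',s['clock'],'F',s['force'].round(1),s['joints'].round(2))
E
python3 - <<'E'
from h import *
to(.435,-.182,.30)
t=cam('top');P=cloud(t)
for n,b in(('red',(445,280,500,320)),('teal',(352,266,392,304))):
    q=P[b[1]:b[3],b[0]:b[2]].reshape(-1,3);h=q[:,2].max();print(n,h,q[q[:,2]>h-.005].mean(0))
E
```

```text
pos [0.1767 0.5996 0.2999] shift [-7.096e-01  4.173e-01 -3.000e-04] turn [ 0.0002 -0.0004  0.0013] clock 1.45 F [ 0.4  0.  -1. ] [-1.62  0.41  0.36  1.51 -0.15  1.25 -1.45]
red 0.835047138288742 [ 0.49189377 -0.01943761  0.83504714]
teal 0.835047138288742 [ 0.49189377 -0.01943761  0.83504714]
```

arm_command(targets=[[[-0.03,0.0275,0,0,0,0],[-0.03,0.0275,0,0,0,0],[-0.03,0.0275,0,0,0,0],[-0.03,0.0275,0,0,0,0],[-0.03,0.0275,0,0,0,0],[-0.03,0.0275,0,0,0,0],[-0.03,0.0275,0,0,0,0],[-0.03,0.0275,0,0,0,0],[-0.03,0.0275,0,0,0,0],[-0.03,0.0275,0,0,0,0]]])

```text
clock: 2.75
position: [0.3824, 0.2466, 0.2996]
ee_rot: [2.441, 1.977, 0.0]
force: [0.6, -0.1, -0.1]
width: 1.0
gripper_force: 0.0
```

arm_command(targets=[[[-0.045,0.0145,0,0,0,0],[-0.045,0.0145,0,0,0,0],[-0.045,0.0145,0,0,0,0],[-0.045,0.0145,0,0,0,0],[-0.045,0.0145,0,0,0,0],[-0.045,0.0145,0,0,0,0],[-0.045,0.0145,0,0,0,0],[-0.045,0.0145,0,0,0,0],[-0.045,0.0145,0,0,0,0],[0,0,0,0,0,0]]])

```text
clock: 4.0
position: [0.423, -0.1792, 0.2997]
ee_rot: [2.447, 1.968, -0.002]
force: [0.2, 0.6, 0.3]
width: 0.996
gripper_force: 0.0
```

Run:
```python
from h import *
to(.435,-.182,.127)
t=cam('side');P=cloud(t);hs=cv2.cvtColor(t['pixels'],cv2.COLOR_RGB2HSV)
for n,l in(('red',(0,8)),('teal',(80,95))):
    m=(hs[...,0]>=l[0])&(hs[...,0]<=l[1])&(hs[...,1]>130)&(t['z_map']>0);m[:225]=0;m[470:]=0;m[:,:250]=0;m[:,330:]=0
    q=P[m];h=np.percentile(q[:,2],99.5);print(n,h,q[q[:,2]>h-.004].mean(0))
```

```text
pos [ 0.423  -0.1792  0.2997] shift [0.0002 0.0123 0.1727] turn [ 0.0004  0.0022 -0.0024] clock 4.0 F [0.2 0.6 0.3] [-0.64  0.14  1.06  1.93 -0.13  1.15  0.26]
red 0.1545077301986103 [ 0.45525814 -0.26762423  0.15300649]
teal 0.15437976986366017 [ 0.48079235 -0.09879617  0.15308835]
```

arm_command(targets=[[[0,0.0123,0.01,0,0,0],[0,0,0.025,0,0,0],[0,0,0.025,0,0,0],[0,0,0.025,0,0,0],[0,0,0.025,0,0,0],[0,0,0.025,0,0,0],[0,0,0.02,0,0,0],[0,0,0.012,0,0,0],[0,0,0.006,0,0,0],[0,0,0,0,0,0]]])

```text
clock: 5.3
position: [0.4357, -0.1778, 0.1268]
ee_rot: [-2.445, -1.973, -0.0]
force: [0.8, -0.1, 0.6]
width: 1.0
gripper_force: 0.0
```

Run:
```python
from h import *
to(.435,-.182,.127)
```

```text
pos [ 0.4357 -0.1778  0.1268] shift [-0.0043  0.0002 -0.0002] turn [-0.0001 -0.0002  0.001 ] clock 5.3 F [ 0.8 -0.1  0.6] [-0.37  0.44  0.87  2.13 -0.48  0.78  0.58]
```

arm_command(targets=[[[-0.0043,0,0,0,0,0],[0,0,0,0,0,0],[0,0,0,0,0,0]]])

```text
clock: 5.68
position: [0.4348, -0.1824, 0.127]
ee_rot: [2.446, 1.972, 0.001]
force: [-0.0, -0.1, 0.2]
width: 1.001
gripper_force: 0.0
```

arm_command(targets=[[[0,0,0,0,0,0],[0,0,0,0,0,0],[0,0,0,0,0,0],[0,0,0,0,0,0],[0,0,0,0,0,0],[0,0,0,0,0,0],[0,0,0,0,0,0],[0,0,0,0,0,0]]], jaw=0.0, newtons=45)

```text
clock: 6.68
position: [0.4347, -0.1823, 0.1267]
ee_rot: [2.446, 1.972, 0.0]
force: [1.1, -0.7, -4.4]
width: 0.213
gripper_force: 45.0
```

arm_command(targets=[[[0,0,-0.005,0,0,0],[0,0,-0.015,0,0,0],[0,0,-0.022,0,0,0],[0,0,-0.022,0,0,0],[0,0,-0.022,0,0,0],[0,0,-0.022,0,0,0],[0,0,-0.022,0,0,0],[0,0,-0.022,0,0,0],[0,0,-0.02,0,0,0],[0,0,-0.01,0,0,0]]])

```text
clock: 7.92
position: [0.4347, -0.1827, 0.3101]
ee_rot: [2.446, 1.971, 0.002]
force: [0.2, 0.4, -3.9]
width: 0.207
gripper_force: 45.0
```

Run:
```python
from h import *
to(.412,.0786,.307)
t=cam('side');cv2.imwrite('pics/lift.png',t['pixels'][...,::-1]);P=cloud(cam('top'));q=P[310:350,215:262].reshape(-1,3);q=q[q[:,2]<.2];print('bearing h',np.percentile(q[:,2],98),q[q[:,2]>.015].mean(0))
```

```text
pos [ 0.4347 -0.1827  0.3101] shift [ 0.2505 -0.0777  0.0032] turn [ 0.0014 -0.0007 -0.0004] clock 7.925 F [ 0.2  0.4 -3.9] [-0.63  0.17  1.08  1.89 -0.16  1.18  0.29]
bearing h 0.01907998883926415 [0.40232562 0.13294387 0.01695718]
```

View pics/lift.png

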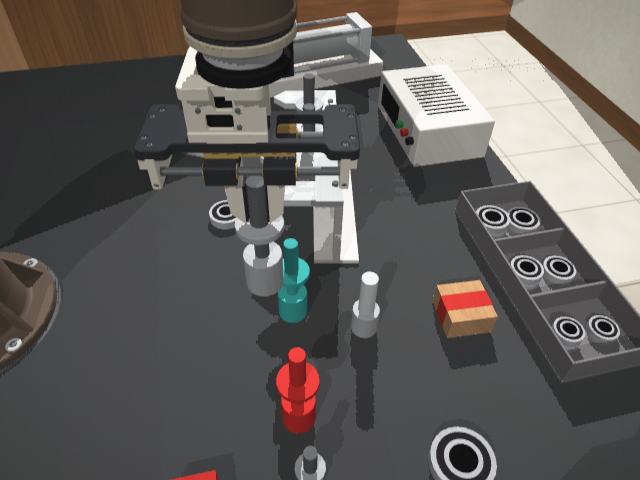

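The arbor is held upright, seen at side (262,240), and the look-alikes stand undisturbed. Next is the point in front of the free slot's mouth.

arm_command(targets=[[[0.02,-0.006,0,0,0,0],[0.03,-0.009,0,0,0,0],[0.03,-0.0095,0,0,0,0],[0.03,-0.0095,0,0,0,0],[0.03,-0.0095,0,0,0,0],[0.03,-0.0095,0,0,0,0],[0.03,-0.0095,0,0,0,0],[0.03,-0.0095,0,0,0,0],[0.02,-0.006,0,0,0,0],[0,0,0,0,0,0]]])

```text
clock: 9.28
position: [0.4108, 0.0798, 0.308]
ee_rot: [-2.443, -1.975, 0.002]
force: [-0.8, -1.6, -3.9]
width: 0.208
gripper_force: 45.0
```

arm_command(targets=[[[0,0,0.01,0,0,0],[0,0,0.02,0,0,0],[0,0,0.02,0,0,0],[0,0,0.02,0,0,0],[0,0,0.02,0,0,0],[0,0,0.02,0,0,0],[0,0,0.01,0,0,0],[0,0,0.005,0,0,0],[0,0,0,0,0,0],[0,0,0,0,0,0]]])

```text
clock: 10.52
position: [0.4119, 0.0786, 0.1842]
ee_rot: [2.446, 1.972, 0.002]
force: [1.1, -0.6, -3.8]
width: 0.209
gripper_force: 45.0
```

Run:
```python
from h import *
to(.539,.0509,.183)
for n in('side','top'):
    t=cam(n);P=cloud(t);cv2.imwrite(f'pics/pre_{n}.png',t['pixels'][...,::-1])
    p=arm.observe()['position']
    m=(np.hypot(P[...,0]-p[0],P[...,1]-p[1])<.04)&(P[...,2]>.12)&(P[...,2]<.159)
    q=P[m]; h=np.histogram(q[:,2],np.arange(.12,.16,.002)); print(n,h[0],len(q))
```

```text
pos [0.4119 0.0786 0.1842] shift [-1.000e-04  1.301e-01  1.300e-03] turn [ 0.0007 -0.0007  0.0001] clock 10.525 F [ 1.1 -0.6 -3.8] [-1.01  0.2   0.82  2.17 -0.2   0.84 -0.28]
side [ 11   9   5  13  12   8   5   1   0   0   0   0   0   5  15  38  38 168
 157  11] 496
top [0 0 0 0 0 0 0 0 0 0 0 0 0 0 0 1 0 2 0 0] 3
```

View pics/pre_side.png

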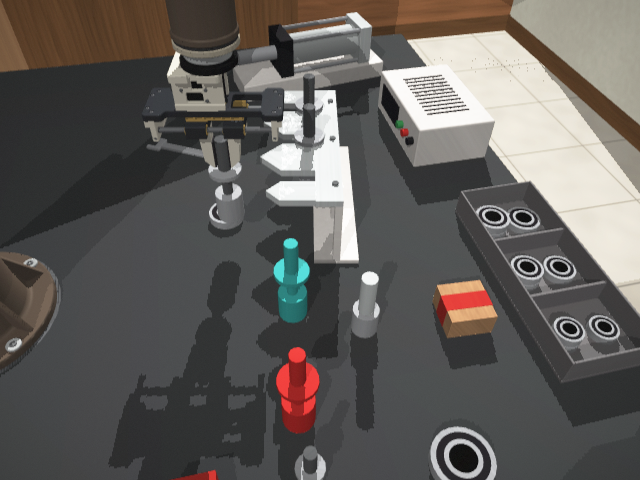

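Run:
```python
from h import *
t=cam('side');p=arm.observe()['position']
def proj(w):
    c=t['R'].T@(np.array(w)-t['xyz']);return (c[0]/c[2]*t['fx']+t['cx'],c[1]/c[2]*t['fy']+t['cy'])
for dz in(.026,-.029,-.077,-.127):print(dz,np.round(proj([p[0],p[1],p[2]+dz])))
P=cloud(t)
m=(np.hypot(P[...,0]-p[0],P[...,1]-p[1])<.05)&(P[...,2]>.06)&(P[...,2]<.225)
for lo,hi in((.060,.08),(.08,.104),(.11,.14),(.152,.160),(.185,.203)):
    q=P[m&(P[...,2]>lo)&(P[...,2]<hi)];q=q[np.hypot(q[:,0]-p[0],q[:,1]-p[1])<.04];print(lo,len(q),np.percentile(q,[2,98],0).round(4)[:,:2].tolist() if len(q) else '')
```

```text
0.026 [220. 139.]
-0.029 [224. 168.]
-0.077 [228. 192.]
-0.127 [231. 215.]
0.06 235 [[0.3915, 0.057], [0.433, 0.0771]]
0.08 296 [[0.391, 0.0575], [0.4324, 0.0771]]
0.11 118 [[0.4044, 0.0699], [0.4194, 0.0785]]
0.152 375 [[0.3881, 0.0547], [0.4355, 0.0884]]
0.185 387 [[0.384, 0.063], [0.439, 0.0789]]
```

Measured against its projection, the arbor is upright, and the collar underside is about 7 mm above the plate. I slide it in.

arm_command(targets=[[[0,0.007,0,0,0,0],[0,0.01,0,0,0,0],[0,0.01,0,0,0,0],[0,0.01,0,0,0,0],[0,0.01,0,0,0,0],[0,0.01,0,0,0,0],[0,0.01,0,0,0,0],[0,0.008,0,0,0,0],[0,0,0,0,0,0]]])

```text
clock: 11.8
position: [0.4854, 0.0624, 0.1837]
ee_rot: [2.446, 1.971, 0.0]
force: [0.1, -0.4, -4.1]
width: 0.21
gripper_force: 45.0
```

Run:
```python
from h import *
to(.539,.0509,.183)
```

```text
pos [0.4854 0.0624 0.1837] shift [0.0001 0.0548 0.0008] turn [ 0.0004  0.0003 -0.0003] clock 11.8 F [ 0.1 -0.4 -4.1] [-0.84  0.34  0.79  2.02 -0.31  0.9  -0.11]
```

arm_command(targets=[[[0,0.006,0,0,0,0],[0,0.008,0,0,0,0],[0,0.008,0,0,0,0],[0,0.008,0,0,0,0],[0,0.008,0,0,0,0],[0,0.007,0,0,0,0],[0,0.005,0,0,0,0],[0,0.003,0,0,0,0],[0,0,0,0,0,0],[0,0,0,0,0,0]]])

```text
clock: 13.05
position: [0.5363, 0.0515, 0.1837]
ee_rot: [-2.445, -1.972, 0.0]
force: [-0.0, -1.5, -4.3]
width: 0.211
gripper_force: 45.0
```

Run:
```python
from h import *
to(.539,.0509,.177)
```

```text
pos [0.5363 0.0515 0.1837] shift [-0.      0.0027  0.0067] turn [-0.0003 -0.0001  0.0002] clock 13.05 F [-0.  -1.5 -4.3] [-0.75  0.43  0.76  1.91 -0.36  0.95 -0.03]
```

Now 2.7 mm short of home with no side contact. I lower until the collar carries the weight.

arm_command(targets=[[[0,0.001,0.002,0,0,0],[0,0,0.002,0,0,0],[0,0,0.001,0,0,0],[0,0,0.001,0,0,0],[0,0,0,0,0,0],[0,0,0,0,0,0]]])

```text
clock: 13.8
position: [0.5376, 0.0512, 0.1778]
ee_rot: [2.446, 1.972, 0.0]
force: [-0.9, 1.0, -4.6]
width: 0.211
gripper_force: 45.0
```

arm_command(targets=[[[0,0,0.0005,0,0,0],[0,0,0.0005,0,0,0],[0,0,0,0,0,0],[0,0,0,0,0,0]]])

```text
clock: 14.3
position: [0.5375, 0.0512, 0.1767]
ee_rot: [-2.446, -1.972, 0.0]
force: [-0.0, -0.6, -4.0]
width: 0.212
gripper_force: 45.0
```

arm_command(targets=[[[0,0,0.0005,0,0,0],[0,0,0.0005,0,0,0],[0,0,0,0,0,0],[0,0,0,0,0,0]]])

```text
clock: 14.8
position: [0.5376, 0.0512, 0.1766]
ee_rot: [-2.445, -1.971, -0.001]
force: [-4.1, 1.0, 9.5]
width: 0.212
gripper_force: 45.0
```

The collar is seated (Fz went positive). I open the jaws to about 50 mm.

arm_command(targets=[[[0,0,-0.0005,0,0,0],[0,0,0,0,0,0],[0,0,0,0,0,0],[0,0,0,0,0,0],[0,0,0,0,0,0]]], jaw=0.05)

```text
clock: 15.42
position: [0.5376, 0.0512, 0.1762]
ee_rot: [2.446, 1.972, -0.0]
force: [-0.0, -0.2, 0.8]
width: 0.546
gripper_force: 0.0
```

arm_command(targets=[[[0,0,-0.005,0,0,0],[0,0,-0.01,0,0,0],[0,0,-0.02,0,0,0],[0,0,-0.025,0,0,0],[0,0,-0.025,0,0,0],[0,0,-0.025,0,0,0],[0,0,-0.02,0,0,0],[0,0,-0.01,0,0,0],[0,0,0,0,0,0]]])

```text
clock: 16.55
position: [0.5378, 0.0512, 0.3168]
ee_rot: [2.445, 1.972, 0.002]
force: [-0.3, 0.6, -0.2]
width: 0.545
gripper_force: 0.0
```

arm_command(targets=[[[-0.02,-0.03,0,0,0,0],[-0.02,-0.03,0,0,0,0],[-0.02,-0.03,0,0,0,0],[-0.02,-0.03,0,0,0,0],[-0.02,-0.02,0,0,0,0],[-0.02,0,0,0,0,0],[-0.02,0,0,0,0,0],[-0.02,0,0,0,0,0],[0,0,0,0,0,0]]])

```text
clock: 17.68
position: [0.3668, -0.0771, 0.3162]
ee_rot: [2.449, 1.968, -0.0]
force: [0.4, -0.4, 0.4]
width: 0.545
gripper_force: 0.0
```

Run:
```python
from h import *
s=arm.observe();print(s['clock'],s['position'],s['width'])
t=cam('top');P=cloud(t);cv2.imwrite('pics/end_top.png',t['pixels'][...,::-1])
for n,c in(('new',(.539,.051)),('hA',(.5602,.1486)),('hB',(.5814,.2463))):
  for k,lo,hi,rr in(('stem',.196,.21,.03),('collar',.1445,.153,.03)):
    q=P[(P[...,2]>lo)&(P[...,2]<hi)&(np.hypot(P[...,0]-c[0],P[...,1]-c[1])<rr+.005)]
    if len(q): a,r=cv2.minEnclosingCircle(q[:,:2].astype(np.float32));print(n,k,np.round(a,4),round(r,4),np.median(q[:,2]).round(4))
```

```text
17.675 [ 0.36683769 -0.07705141  0.31621945] 0.5453033712575752
new stem [0.5359 0.0505] 0.0099 0.2029
new collar [0.5362 0.0506] 0.026 0.1479
hA stem [0.5603 0.1486] 0.01 0.2025
hA collar [0.5597 0.1488] 0.0262 0.1478
hB stem [0.5815 0.2462] 0.0104 0.2025
hB collar [0.5813 0.2461] 0.0262 0.1477
```

View pics/end_top.png

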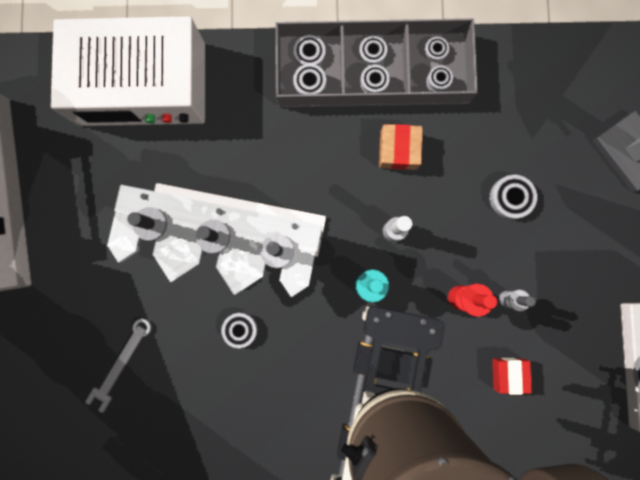

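The arbor hangs in the third slot at top (277,248), about 3 mm short of home, upright and with its collar on the plate. Both hung arbors are unmoved and the arm is clear.

```bash
python3 -c "
from cell import arm
print(arm.sign_off())"
```

```text
the job is handed in; nothing more can be done
None
```

The job is handed in: the large arbor hangs upright in the formerly empty slot, about 3 mm short of home, the other two arbors measured unmoved, and the arm was clear at about 18 s (the hand-in call returned no verdict).

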